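# Slacken the pellet press by one turn of its hand wheel

## Robot

A 6-joint arm with a two-finger parallel gripper is mounted at the origin on the work surface. World frame = base frame: x ahead of the robot, y to its left, z up, the work surface at z = 0. Lengths are in m, angles in rad, forces in N, time in s.
With the tool pointing down it reaches from about 0.225 to 0.875 m from the base axis. Payload 3.4 kg.
Tool frame: the origin (TCP) lies midway between the tips of the shut fingers; the grasp point (between the pads) lies 19 mm behind it; x points along the fingers, z is the direction in which the jaws open and shut, and the axes are right-handed (so a half turn about x gives the same grasp; the last joint's range is limited). The gripper opens to 85 mm and grips with 20 to 120 N. Pads are 22 mm wide; open, the fingers measure 114 mm over their backs; the gripper's body (76 mm by 85 mm) begins 54 mm behind the grasp point. The pads swing forward as they close: fully open they stand 13 mm farther back than shut.
Start: joints at [-1.382, 0.276, 1.505, -0, 1.361, -0.121], TCP at [0.175, -0.548, 0.231] pointing down, gripper open.
Joint ranges: [-2.89, 2.89], [-0.75, 2.08], [0.22, 2.7], [-1.18, 4.32], [0.11, 2.71], [-2.7, 2.7]. Speed limits (rad/s): [2.57, 2.57, 3.14, 3.14, 3.14, 3.14].

## Interface

Orientations are given as a unit quaternion [w, x, y, z].
In Python, from rig import manip, eyes gives the robot as it stands. The module is installed in compiled form; this text tells all that it offers.
- The arm moves only by the shell command python3 -m crank 'ROWS' [FORCE]. ROWS is JSON, a list of rows, each a list of 7 numbers: the shift along the tool's x, y, z in cm, then the turn, a rotation vector about the tool's x, y, z in degrees, then the finger opening in cm, from 0 to 8.54. A call has 1 to 5 rows; each row is the pose to reach, as a shift and turn from the pose commanded when the call began, along the tool's axes at that moment; what a row does not reach only later rows make up. A row lasts 1/8 s, in which the tool goes at most 62.5 mm and 10.7 degrees, less where a joint would pass 70% of its speed; a pose out of reach is approached as far as the arm can. A call with a gripper value outside its range is refused whole. The fingers move at their own pace and stop on an object; FORCE is the grip in N (left out, the last holds). Time passes only in rows, so rows that repeat a pose let the fingers close. It gives the time, the measured TCP pose, the force and the opening at its end, in the units of the state.
- manip.get_state(): the state, without advancing time (a new reading comes with each control period).
- eyes.get_image(name): name is "scene" or "top" or "wrist"; returns a dict with "color" (420x560x3 uint8, blue, green, red), "z_map" (420x560 float32, m along the optical axis (not along the pixel's ray), 0 where there is no reading), "vertical_fov" (degrees; the focal length in pixels is half the picture's height over the tangent of half this angle, whatever the lens; pixels are square), "cx", "cy" (the principal point, pixels), "eye" and "attitude" of the camera in the world. Camera axes: x right, y up, looking along -z (the intrinsics and any distortion apply to the point x, -y, -z); pixel columns grow to the right and rows downward; lengths in m; the calibration is good to about 2 mm. A picture is of the moment at which its call begins.
- manip.sign_off(): hands the job in, once; it reports no verdict.
The state is a dict: "clock": time; "qpos": joint angles; "qd": joint speeds; "effort": joint torques, N m; "position": TCP position; "ee_rot": TCP orientation; "contact_force": force on the tool from outside, world axes, zero at the start; "moment": the same for the moment, N m; "width": finger opening in m.
Only numpy, scipy, OpenCV 4.12 (cv2) and the standard library are available. Lean on these libraries where they do the work, as an engineer would, in place of code of your own. Each camera call takes 0.05 s, during which the arm holds its last target.

## Task

The pellet die is still clamped in the small bench press. Slacken the screw on top by pushing the hand wheel round by its upright handle, anticlockwise seen from above, through exactly one full turn, so that the handle ends where it began, and then leave it and stand clear. Push the handle with the fingers only, do not grip it, and do not disturb the things standing round the press.

Things in the scene. Friction and masses are not known exactly. Their poses are not given: they have to be found in the camera images.
- wheel (a joint): angle of the press's level hand wheel, rad; grows as it turns anticlockwise seen from above (slackening), 6.283 a turn. At the start it reads anywhere from -1.5 to 1.5, which says nothing of where the handle points. Stiff: needs about 0.25 N m (3 to 4 N at the handle), stays where left, does not coast. Turns freely from -2.2 to 15. Wheel and handle rise 5 mm per turn anticlockwise.
- handle: the wheel's only handle: upright black plastic grip, 54 mm tall, 24 mm thick at its widest (upper) part, 16 mm at its foot. It stands on the rim 68 mm from the wheel's axis and spins freely about its own upright pin. Origin at its centre, half-way up (27 mm below its top, 31 mm above the top of the rim); z up. Clear on all sides above the rim.
- screw_axis (a point): fixed point on the upright axis of the hand wheel, within 2 mm of the height of the handle's centre at the start. The wheel is plain aluminium with three spokes; its rim is 152 mm across outside, 16 mm thick, its top 31 mm below this point. The hub (40 mm across, small nut on top) ends 21 mm below this point; only the handle stands higher.
- press: bench press, fixed: grey cast base 150 x 190 x 65 mm, round gauge and small valve knob on its front, pump lever along its right side, two steel columns with a pellet die between, a cross-piece 197 mm above the bench, the screw and its hand wheel on top. Origin on the bench under the wheel's axis; front faces its -x, left is +y, z up.
- jar: bystander: white plastic jar with a lid, 62 mm across, 75 mm tall, standing on the bench; origin at the centre of its underside. Leave alone.
- mortar: bystander: small stone mortar bowl, 80 mm across, 34 mm tall, on the bench; origin at the centre of its underside. Leave alone.
- spare_die: bystander: spare steel pellet die, 48 mm across, 64 mm tall, standing on the bench; origin at the centre of its underside. Leave alone.
- disc_holder: bystander: flat aluminium disc holder, 50 x 80 x 8 mm with a hole in the middle, lying on the bench; origin at the centre of its underside. Leave alone.

How it is judged:
By the outcome, as a careful person would: the job done as asked, in the order asked, and still so for the second after the job is handed in, with the robot touching nothing.
It also fails if it takes over 64 s, if anything falls off the work surface, if the arm or the gripper's body presses on something with over 40 N, if the wrist force passes 120 N, or if a joint passes its speed limit or range.

## Working session

There is one attempt and no reset: what is moved stays moved. The work goes in short steps, Python scripts to look and compute and a shell command to move; the robot and the scene stay as the last step left them, time stands still between calls to the robot, and variables do not carry over. Pictures are saved under pics/ and viewed, and the job is handed in when it is done.

```bash
mkdir -p pics
cat > h.py <<'E'
import numpy as np,cv2
from rig import manip,eyes
def grab(n,f):
    im=eyes.get_image(n); cv2.imwrite('pics/'+f,im['color']); np.savez(''+f[:-4]+'.npz',**{k:im[k] for k in im}); return im
E
python3 - <<'E'
from h import *
for n in('scene','top','wrist'):
    im=grab(n,n+'1.png'); print(n,im['vertical_fov'],im['cx'],im['cy'],im['eye'],im['attitude'],[k for k in im])
print(manip.get_state())
E
```

```text
scene 43.44126293886783 277.3993704586019 210.65235011117207 [1.19240129 0.12039578 1.16276941] [0.62789902 0.17321184 0.1914592  0.7342233 ] ['color', 'z_map', 'vertical_fov', 'cx', 'cy', 'eye', 'attitude']
top 45.10997256221438 281.76588181911364 208.90537671272094 [0.55666516 0.03805414 1.28241008] [ 0.71106333  0.00929281 -0.00742265 -0.70302738] ['color', 'z_map', 'vertical_fov', 'cx', 'cy', 'eye', 'attitude']
wrist 71.72267940205674 279.40930785215767 208.29932591659298 [ 0.24867109 -0.52262084  0.3746043 ] [ 0.79856263 -0.1232192   0.09084225 -0.58211892] ['color', 'z_map', 'vertical_fov', 'cx', 'cy', 'eye', 'attitude']
{'clock': 0.15, 'qpos': array([-1.38197845e+00,  2.76491359e-01,  1.50584715e+00, -1.36766019e-05,
        1.36069335e+00, -1.20989116e-01]), 'qd': array([-0.00054552, -0.00238681, -0.00355707,  0.00030144,  0.00145505,
       -0.00159984]), 'effort': array([ 2.06468932e-03, -4.17142510e+01, -2.46034402e+01, -4.02891728e-04,
        7.59521965e-03, -1.80496625e-05]), 'position': array([ 0.17522521, -0.54723982,  0.23061275]), 'ee_rot': array([ 0.57078101,  0.41721385,  0.57153106, -0.41652597]), 'contact_force': array([ 0.09365024, -0.18533023,  0.7779405 ]), 'moment': array([0.01796282, 0.0080587 , 0.01909682]), 'width': 0.08529022499544626}
```

View pics/scene1.png

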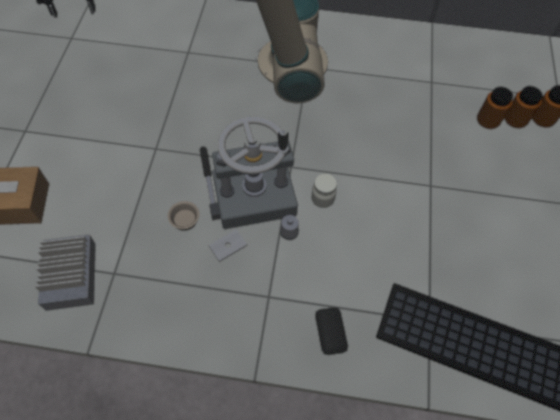

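View pics/top1.png

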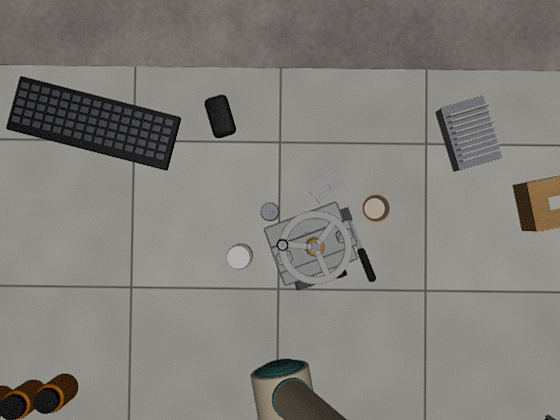

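The scene and top pictures both show the press. In the top view the hub is near (315,246) and the handle near (282,245). Next I'll enlarge the crops and turn these pixels into positions.

```bash
cat >> h.py <<'E'
from scipy.spatial.transform import Rotation as R
def cloud(im):
    h,w=im['z_map'].shape; f=h/2/np.tan(np.radians(float(im['vertical_fov']))/2)
    v,u=np.mgrid[:h,:w]; z=im['z_map']
    P=np.stack([(u-im['cx'])/f*z,-(v-im['cy'])/f*z,-z],-1)
    q=np.array(im['attitude']); r=R.from_quat(q[[1,2,3,0]])
    return (P.reshape(-1,3)@r.as_matrix().T+im['eye']).reshape(h,w,3)
E
python3 - <<'E'
from h import *
a=np.load('top1.npz');s=np.load('scene1.npz')
c=cv2.resize(a['color'][190:310,220:390],None,fx=4.5,fy=4.5,interpolation=cv2.INTER_CUBIC);cv2.imwrite('pics/topc.png',c)
c=cv2.resize(s['color'][110:240,190:350],None,fx=4.5,fy=4.5,interpolation=cv2.INTER_CUBIC);cv2.imwrite('pics/scc.png',c)
for n,d,(r0,r1,c0,c1) in(('top',a,(190,310,220,390)),('scene',s,(100,240,180,350))):
    P=cloud(d)[r0:r1,c0:c1].reshape(-1,3); ok=d['z_map'][r0:r1,c0:c1].ravel()>0; P=P[ok]
    print(n,'bench z',np.median(P[P[:,2]<.03][:,2]), np.histogram(P[:,2],np.arange(.1,.36,.01)))
    for lo,hi in((.225,.26),(.265,.285),(.285,.33)):
        Q=P[(P[:,2]>lo)&(P[:,2]<hi)]; print(lo,hi,len(Q),Q.mean(0) if len(Q) else 0,Q.min(0) if len(Q) else 0,Q.max(0) if len(Q) else 0)
E
```

```text
top bench z 0.0006774579267605496 (array([   0,    0,    0,    0,    0,    0,    0,    9,   10, 1097,  203,
         62,   85,  557, 1527,   12,    0,    0,    2,   34,   32,    0,
          0,    0,    0]), array([0.1 , 0.11, 0.12, 0.13, 0.14, 0.15, 0.16, 0.17, 0.18, 0.19, 0.2 ,
       0.21, 0.22, 0.23, 0.24, 0.25, 0.26, 0.27, 0.28, 0.29, 0.3 , 0.31,
       0.32, 0.33, 0.34, 0.35]))
0.225 0.26 2161 [ 0.50449503 -0.02874033  0.24167818] [ 0.42959957 -0.102642    0.22515362] [0.57989281 0.04803347 0.25485353]
0.265 0.285 0 0 0 0
0.285 0.33 68 [0.51227257 0.0399042  0.29909747] [0.49984552 0.02973085 0.28763536] [0.52300333 0.05128952 0.30564556]
scene bench z -0.001752595022807557 (array([ 82, 156,  61,  62,   8,   0,  32, 112, 109, 687, 130,  62,  87,
       773, 826,  26,  20,  28,  34,  46,  17,   0,   0,   0,   0]), array([0.1 , 0.11, 0.12, 0.13, 0.14, 0.15, 0.16, 0.17, 0.18, 0.19, 0.2 ,
       0.21, 0.22, 0.23, 0.24, 0.25, 0.26, 0.27, 0.28, 0.29, 0.3 , 0.31,
       0.32, 0.33, 0.34, 0.35]))
0.225 0.26 1676 [ 0.51270318 -0.02935301  0.23956576] [ 0.43143744 -0.10212689  0.22516709] [0.58305567 0.05074343 0.25958671]
0.265 0.285 57 [0.52097516 0.04133863 0.27610763] [0.51118152 0.03067567 0.26541042] [0.52604201 0.05147011 0.28469454]
0.285 0.33 78 [0.51879577 0.04084979 0.29517442] [0.50712612 0.02935489 0.28513963] [0.52632201 0.05140553 0.3040289 ]
```

View pics/topc.png

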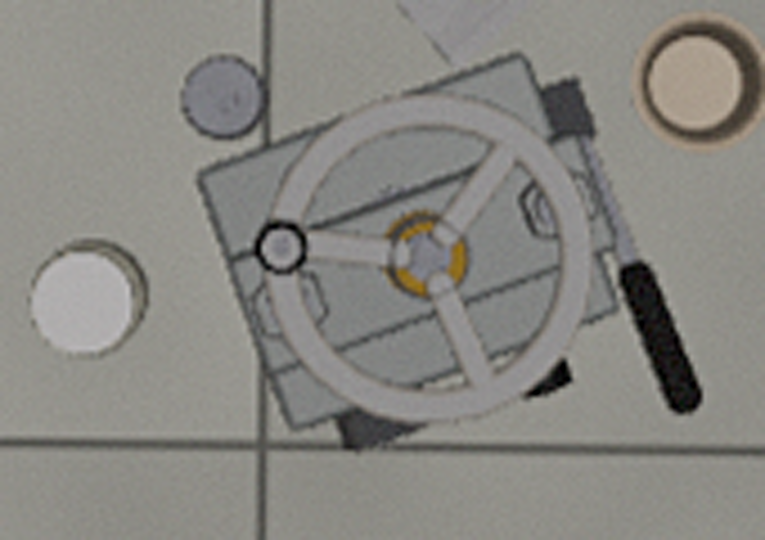

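View pics/scc.png

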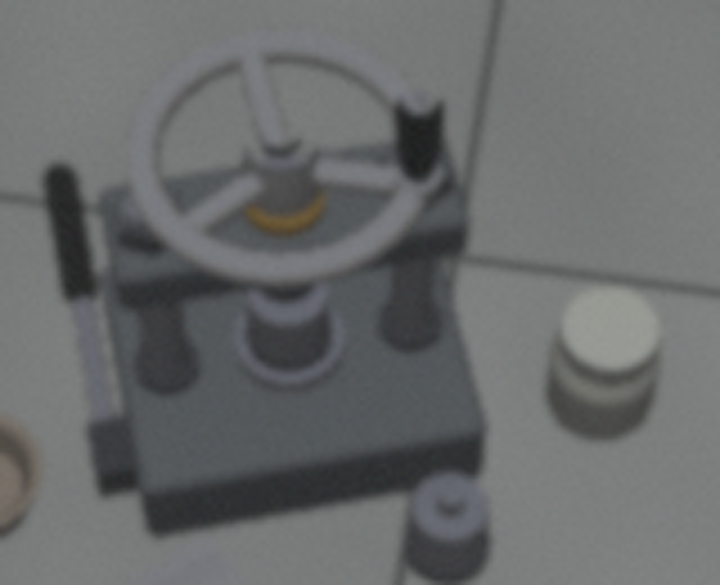

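The crops show the hub at (425,258) and the handle top at (281,247) in the top crop. Jar, spare die, mortar and disc holder all stand well below the wheel. I'll fit the rim next to get an accurate axis.

```bash
cat > fit.py <<'E'
from h import *
from scipy.optimize import least_squares
def fit(d,r0=.10):
    P=cloud(d).reshape(-1,3); P=P[d['z_map'].ravel()>0]
    P=P[np.hypot(P[:,0]-.507,P[:,1]+.028)<.1]
    rim=P[(P[:,2]>.232)&(P[:,2]<.256)]; c=np.array([.507,-.028])
    for _ in range(5):
        m=np.abs(np.hypot(*(rim[:,:2]-c).T)-.068)<.012
        c=least_squares(lambda c:np.hypot(*(rim[m,:2]-c).T)-.068,c,loss='soft_l1',f_scale=.003).x
    zr=np.median(rim[m,2])
    H=P[P[:,2]>.292]; zt=np.median(H[:,2]) if len(H) else 0
    h=(H[:,:2].min(0)+H[:,:2].max(0))/2 if len(H) else c
    hm=H[:,:2].mean(0) if len(H) else c
    return c,zr,len(H),zt,h,hm,np.degrees(np.arctan2(*(hm-c)[::-1])),np.hypot(*(hm-c))
if __name__=='__main__':
    for n in('top1','scene1'): print(n,*fit(np.load(n+'.npz')))
    st=manip.get_state(); q=st['ee_rot']; print(R.from_quat(q[[1,2,3,0]]).as_matrix())
E
python3 fit.py
```

```text
top1 [ 0.50479982 -0.02705969] 0.2437636371905152 66 0.299705454943517 [0.51068131 0.04051018] [0.51203522 0.04006005] 83.84737033354335 0.06750859550668503
scene1 [ 0.50944929 -0.02643754] 0.2414054270972893 56 0.29705602997764124 [0.51543013 0.04038021] [0.51779799 0.04092146] 82.93460231501084 0.06787440546196735
[[-2.83275656e-04  9.52391579e-01  3.04877351e-01]
 [ 1.41112432e-03  3.04877441e-01 -9.52390547e-01]
 [-9.99998964e-01  1.60430787e-04 -1.43030727e-03]]
```

```bash
python3 -m crank '[[-6,0,0,0,0,0,0],[-12,0,0,0,0,0,0],[-13,4,-3.2,0,0,0,0],[-13,8.5,-6.8,0,0,0,0],[-13,13,-10.5,0,0,0,0]]' 40
python3 -m crank '[[0,4.5,-3.6,0,0,0,0],[0,9,-7.2,0,0,0,0],[0,13.5,-10.8,0,0,0,0],[0,18,-14.4,0,0,0,0],[0,22.5,-18,0,0,0,0]]'
python3 - <<'E'
from h import *
st=manip.get_state();print(st['qpos'],st['position'],st['clock'],st['width'])
E
```

```text
clock: 0.78
position: [0.2678, -0.4067, 0.3612]
ee_rot: [0.571, 0.417, 0.571, -0.417]
contact_force: [1.1, 0.3, -0.0]
width: 0.0
clock: 1.4
position: [0.4271, -0.1663, 0.3612]
ee_rot: [0.571, 0.417, 0.571, -0.417]
contact_force: [0.6, 0.0, 0.1]
width: -0.0003
[-5.23058091e-01  4.67998674e-02  1.47594590e+00 -1.89141563e-04
  1.61853584e+00  7.38121356e-01] [ 0.4271409  -0.16627035  0.36120658] 1.4 -0.0003252048031390429
```

```bash
cat >> h.py <<'E'
def row(p,yaw,st=None):
    st=st or manip.get_state(); q=st['ee_rot']; M=R.from_quat(q[[1,2,3,0]]).as_matrix()
    c,s=np.cos(np.radians(yaw)),np.sin(np.radians(yaw))
    T=np.array([[0,c,s],[0,s,-c],[-1,0,0]])
    return np.round(np.r_[(M.T@(np.array(p)-st['position']))*100, np.degrees(R.from_matrix(M.T@T).as_rotvec())],2)
E
python3 - <<'E'
from h import *
print(row([.565,.036,.361],-6))
grab('wrist','w2.png')
E
```

```text
[ 2.000e-02  1.929e+01 -1.506e+01  2.374e+01  2.000e-02 -1.000e-02]
```

View pics/w2.png

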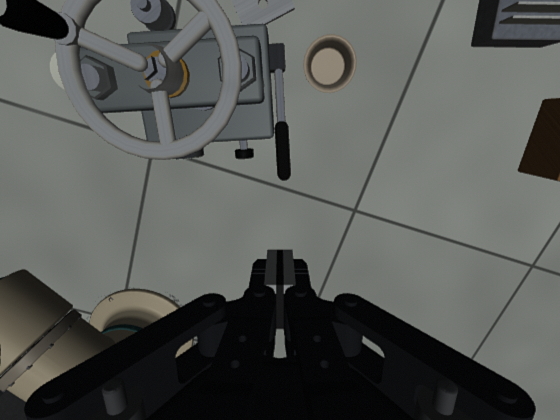

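The wrist view shows the wheel at upper left with the hub near (160,70), the handle foot near (68,33), and the shut fingers at (280,270). I'll fit the axis from this closer view.

```bash
python3 - <<'E'
from fit import *
d=np.load('w2.npz');print(*fit(d))
P=cloud(d)
for uv in((68,33),(160,70)): print(uv,P[uv[1],uv[0]])
H=P.reshape(-1,3);m=(H[:,2]>.262)&(H[:,2]<.31)&(np.hypot(H[:,0]-.512,H[:,1]-.04)<.025);print(m.sum(),H[m].min(0),H[m].max(0))
E
python3 -m crank '[[0,4.5,-3.5,6,0,0,0],[0,9,-7,12,0,0,0],[0,13.5,-10.5,18,0,0,0],[0,18,-14,23,0,0,0],[0,19.3,-15,23.7,0,0,0]]'
```

```text
[ 0.50419333 -0.03049237] 0.24502307392052175 701 0.2982593880248348 [0.50832407 0.03465809] [0.50769185 0.03181025] 86.78601171278336 0.06240077270114613
(68, 33) [0.50895075 0.03416498 0.24809702]
(160, 70) [ 0.50517823 -0.03095306  0.22788262]
1709 [0.49874822 0.02700546 0.26200307] [0.52166494 0.04231073 0.30640735]
clock: 2.08
position: [0.5659, 0.0364, 0.3602]
ee_rot: [-0.474, -0.525, -0.475, 0.525]
contact_force: [-0.0, -0.5, 0.4]
width: -0.0002
```

Run:
```python
from h import *
grab('wrist','w3.png');grab('scene','s3.png')
st=manip.get_state();print(st['qpos'],st['position'],st['ee_rot'])
print(row([.565,.036,.262],-6),row([.545,.036,.262],-6))
```

```text
[-6.08278649e-02  2.21071492e-01  1.26949704e+00  3.21790081e-04
  1.65251912e+00  1.61081765e+00] [0.56530508 0.03521693 0.36021743] [-0.47371259 -0.52427094 -0.47462651  0.52484859]
[ 9.82 -0.02 -0.07  0.22 -0.01  0.09] [ 9.82 -2.01  0.13  0.22 -0.01  0.09]
```

View pics/w3.png

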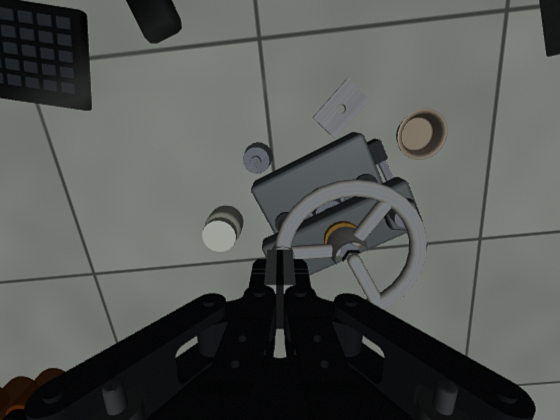

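View pics/s3.png

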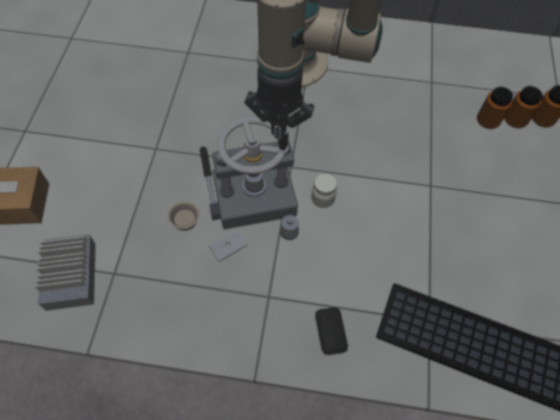

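The fingers hide the handle from here. I'll step back along -x for a clean reference view that I can repeat at the end.

```bash
python3 -m crank '[[0,-5,-2,0,0,0,0],[0,-10,-4,0,0,0,0],[0,-12,-4,0,0,0,0],[0,-12,-4,0,0,0,0]]'
python3 - <<'E'
from h import *
from fit import fit
grab('wrist','w4.png');d=np.load('w4.npz');print(*fit(d))
st=manip.get_state();print(st['position'],st['ee_rot'])
E
```

```text
clock: 2.68
position: [0.4485, 0.0851, 0.362]
ee_rot: [0.474, 0.526, 0.473, -0.525]
contact_force: [1.0, -0.1, 0.0]
width: 0.0001
[ 0.50432353 -0.02423663] 0.24505709981888066 10653 0.4434738094039209 [0.48119679 0.04125859] [0.45603984 0.04183897] 126.15686756028946 0.08183702381777541
[0.44978418 0.08494499 0.36175037] [ 0.4738904   0.52587409  0.4723962  -0.52509633]
```

View pics/w4.png

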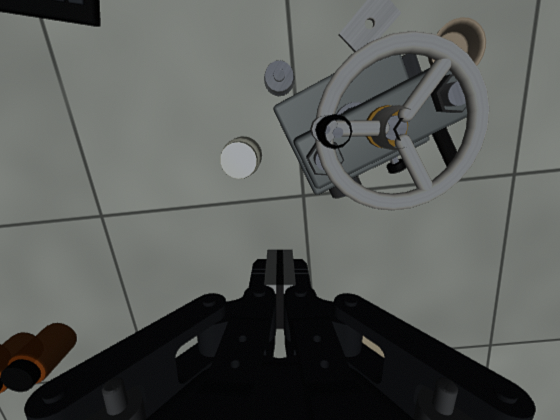

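This is an ideal reference. The whole wheel is clear, with the handle top at about (336,130) and the hub at about (400,128).

```bash
cat > fit2.py <<'E'
from h import *
from scipy.optimize import least_squares
def go(n,zt):
    d=np.load(n+'.npz'); P=cloud(d)[0:235]; P=P.reshape(-1,3); P=P[d['z_map'][:235].ravel()>0]
    P=P[np.hypot(P[:,0]-.505,P[:,1]+.026)<.1]
    rim=P[(P[:,2]>.232)&(P[:,2]<.256)]; c=np.array([.505,-.026])
    for _ in range(8):
        m=np.abs(np.hypot(*(rim[:,:2]-c).T)-.068)<.012
        c=least_squares(lambda c:np.hypot(*(rim[m,:2]-c).T)-.068,c,loss='soft_l1',f_scale=.003).x
    H=P[(P[:,2]>zt-.006)&(P[:,2]<zt+.01)]; hm=np.median(H[:,:2],0); hm2=(H[:,:2].min(0)+H[:,:2].max(0))/2
    print(n,'axis',c,'rim',np.median(rim[m,2]),'top',np.median(H[:,2]),len(H))
    for x in(hm,hm2): print(x,np.degrees(np.arctan2(*(x-c)[::-1])),np.hypot(*(x-c)))
    c4=cv2.resize(d['color'][15:225,280:500],None,fx=2.7,fy=2.7,interpolation=cv2.INTER_CUBIC); cv2.imwrite('pics/%sc.png'%n,c4)
if __name__=='__main__': go('w4',.302)
E
python3 fit2.py
```

```text
w4 axis [ 0.50432353 -0.02423663] rim 0.24505709981888066 top 0.3006960961849211 466
[0.5118924  0.04273891] 83.5523820986204 0.06740186253090268
[0.511129   0.04052268] 84.0008760067727 0.06511591874285624
```

View pics/w4c.png

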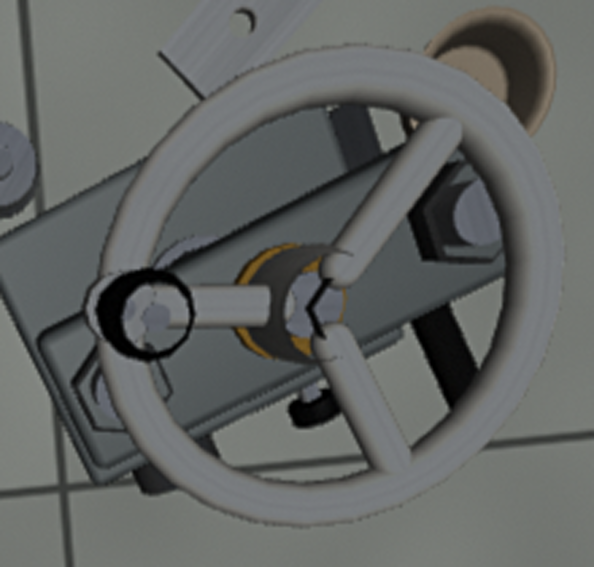

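```bash
cat >> h.py <<'E'
C=np.array([.505,-.0265])
def pt(phi,stroke,gap,z):
    f=np.radians(phi); h=C+.068*np.array([np.cos(f),np.sin(f)]); t=np.array([-np.sin(f),np.cos(f)])
    return np.r_[h-t*(.0235+gap),z], (phi-90 if stroke==1 else phi-270)
def plan(L):
    st=manip.get_state(); print('q6',st['qpos'][5].round(2),'t',st['clock'],st['position'].round(4),'F',st['contact_force'].round(1))
    for a in L: print(a,row(*pt(*a),st).tolist())
E
python3 - <<'E'
from h import *
plan([(84,1,.025,.361),(84,1,.025,.262)])
E
```

```text
q6 1.71 t 2.725 [0.4498 0.0849 0.3618] F [ 1.4 -0.6  1.2]
(84, 1, 0.025, 0.361) [0.1, 11.51, 3.71, -0.0, 0.03, -0.13]
(84, 1, 0.025, 0.262) [10.0, 11.48, 3.7, -0.0, 0.03, -0.13]
```

```bash
python3 -m crank '[[0,5,1.5,0,0,0,0],[0,10,3.2,0,0,0,0],[0,11.5,3.7,0,0,0,0],[4.5,11.5,3.7,0,0,0,0],[9,11.5,3.7,0,0,0,0]]'
python3 -m crank '[[1,0,0,0,0,0,0],[1,0,0,0,0,0,0]]'
python3 - <<'E'
from h import *
plan([(84,1,.012,.262),(84,1,.006,.262),(84,1,.003,.262),(84,1,0,.262)])
grab('scene','s5.png');cv2.imwrite('pics/s5c.png',cv2.resize(cv2.imread('pics/s5.png')[70:220,180:360],None,fx=4,fy=4))
E
```

```text
clock: 3.35
position: [0.5612, 0.0362, 0.2699]
ee_rot: [0.473, 0.526, 0.473, -0.525]
contact_force: [0.1, -0.1, -0.5]
width: 0.0002
clock: 3.6
position: [0.5605, 0.0369, 0.2615]
ee_rot: [-0.473, -0.525, -0.473, 0.525]
contact_force: [-0.2, -0.4, 0.9]
width: 0.0004
q6 1.62 t 3.6 [0.5605 0.0369 0.2615] F [-0.2 -0.4  0.9]
(84, 1, 0.012, 0.262) [-0.05, -1.3, 0.08, 0.03, 0.01, 0.01]
(84, 1, 0.006, 0.262) [-0.05, -1.9, 0.08, 0.03, 0.01, 0.01]
(84, 1, 0.003, 0.262) [-0.05, -2.2, 0.08, 0.03, 0.01, 0.01]
(84, 1, 0, 0.262) [-0.05, -2.5, 0.08, 0.03, 0.01, 0.01]
```

View pics/s5c.png

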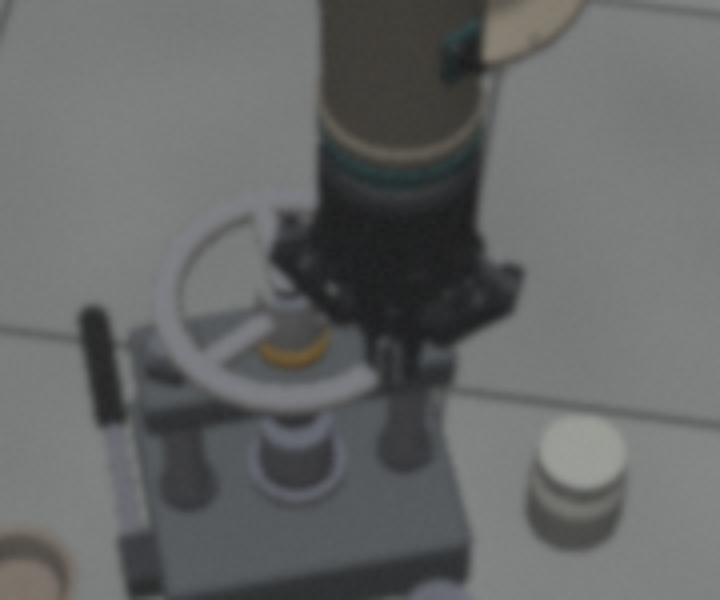

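The picture shows the shut fingers down on the far side of the handle, above the rim, near (395,370). I'll close up slowly until they touch.

```bash
python3 -m crank '[[0,-1.0,0,0,0,0,0],[0,-1.6,0,0,0,0,0],[0,-1.9,0,0,0,0,0],[0,-1.9,0,0,0,0,0]]'
python3 -m crank '[[0,-0.1,0,0,0,0,0],[0,-0.2,0,0,0,0,0]]'
python3 -m crank '[[0,-0.1,0,0,0,0,0],[0,-0.2,0,0,0,0,0]]'
python3 -m crank '[[0,-0.1,0,0,0,0,0],[0,-0.2,0,0,0,0,0]]'
```

```text
clock: 4.15
position: [0.5408, 0.0393, 0.2618]
ee_rot: [0.474, 0.525, 0.473, -0.525]
contact_force: [0.3, -0.6, 0.4]
width: -0.0003
clock: 4.4
position: [0.5391, 0.0394, 0.2612]
ee_rot: [-0.473, -0.525, -0.473, 0.525]
contact_force: [0.4, -0.1, -0.5]
width: -0.0002
clock: 4.65
position: [0.537, 0.0396, 0.2612]
ee_rot: [-0.473, -0.525, -0.473, 0.525]
contact_force: [0.1, 0.4, 0.1]
width: -0.0
clock: 4.9
position: [0.535, 0.0398, 0.2613]
ee_rot: [0.473, 0.525, 0.473, -0.525]
contact_force: [0.8, -0.2, 0.5]
width: -0.0004
```

```bash
python3 -m crank '[[0,-0.1,0,0,0,0,0],[0,-0.1,0,0,0,0,0]]'
python3 -m crank '[[0,-0.1,0,0,0,0,0],[0,-0.1,0,0,0,0,0]]'
python3 -m crank '[[0,-0.1,0,0,0,0,0],[0,-0.1,0,0,0,0,0]]'
```

```text
clock: 5.15
position: [0.5344, 0.0399, 0.2613]
ee_rot: [0.474, 0.525, 0.473, -0.525]
contact_force: [1.4, -0.0, -0.6]
width: 0.0003
clock: 5.4
position: [0.5339, 0.0399, 0.2614]
ee_rot: [0.474, 0.526, 0.473, -0.525]
contact_force: [3.5, -0.6, -1.4]
width: -0.0
clock: 5.65
position: [0.5322, 0.0401, 0.2614]
ee_rot: [0.474, 0.525, 0.473, -0.525]
contact_force: [3.1, 0.1, -1.2]
width: -0.0001
```

Run:
```python
from h import *
plan([(84+8*k,1,0,.262) for k in (1,2,3,4,5)])
```

```text
q6 1.62 t 5.65 [0.5322 0.0401 0.2614] F [ 3.1  0.1 -1.2]
(92, 1, 0, 0.262) [-0.06, -0.63, -0.15, -7.95, 0.0, -0.03]
(100, 1, 0, 0.262) [-0.06, -1.63, -0.27, -15.95, 0.0, -0.03]
(108, 1, 0, 0.262) [-0.06, -2.63, -0.26, -23.95, 0.01, -0.03]
(116, 1, 0, 0.262) [-0.06, -3.62, -0.1, -31.95, 0.01, -0.03]
(124, 1, 0, 0.262) [-0.06, -4.58, 0.19, -39.95, 0.01, -0.03]
```

```bash
python3 -m crank '[[0,-0.6,-0.15,-8,0,0,0],[0,-1.6,-0.25,-16,0,0,0],[0,-2.6,-0.25,-24,0,0,0],[0,-3.6,-0.1,-32,0,0,0],[0,-4.6,0.2,-40,0,0,0]]'
python3 - <<'E'
from h import *
plan([(124+8*k,1,0,.2625) for k in (1,2,3,4,5)])
E
```

```text
clock: 6.28
position: [0.4862, 0.0437, 0.2618]
ee_rot: [0.626, 0.331, 0.625, -0.329]
contact_force: [3.4, 1.9, 1.0]
width: 0.0002
q6 0.92 t 6.275 [0.4862 0.0437 0.2618] F [3.4 1.9 1. ]
(132, 1, 0, 0.2625) [-0.07, -0.99, -0.2, -7.67, -0.01, -0.12]
(140, 1, 0, 0.2625) [-0.07, -1.98, -0.33, -15.67, -0.01, -0.12]
(148, 1, 0, 0.2625) [-0.08, -2.99, -0.32, -23.67, 0.0, -0.12]
(156, 1, 0, 0.2625) [-0.08, -3.98, -0.17, -31.67, 0.01, -0.12]
(164, 1, 0, 0.2625) [-0.08, -4.94, 0.12, -39.67, 0.02, -0.12]
```

```bash
python3 -m crank '[[0,-1,-0.2,-8,0,0,0],[0,-2,-0.3,-16,0,0,0],[-0.1,-3,-0.3,-24,0,0,0],[-0.1,-4,-0.15,-32,0,0,0],[-0.1,-4.9,0.1,-40,0,0,0]]'
python3 - <<'E'
from h import *
plan([(164+8*k,1,0,.263) for k in (1,2,3,4,5)])
grab('scene','s6.png');cv2.imwrite('pics/s6c.png',cv2.resize(cv2.imread('pics/s6.png')[70:220,180:360],None,fx=4,fy=4))
E
```

```text
clock: 6.9
position: [0.445, 0.016, 0.2624]
ee_rot: [0.7, 0.097, 0.701, -0.095]
contact_force: [2.2, 2.3, 0.7]
width: 0.0003
q6 0.15 t 6.9 [0.445  0.016  0.2624] F [2.2 2.3 0.7]
(172, 1, 0, 0.263) [-0.07, -1.05, -0.12, -7.67, -0.11, -0.16]
(180, 1, 0, 0.263) [-0.07, -2.04, -0.25, -15.67, -0.1, -0.17]
(188, 1, 0, 0.263) [-0.07, -3.05, -0.24, -23.67, -0.09, -0.18]
(196, 1, 0, 0.263) [-0.07, -4.04, -0.09, -31.67, -0.08, -0.19]
(204, 1, 0, 0.263) [-0.08, -5.0, 0.19, -39.67, -0.06, -0.19]
```

View pics/s6c.png

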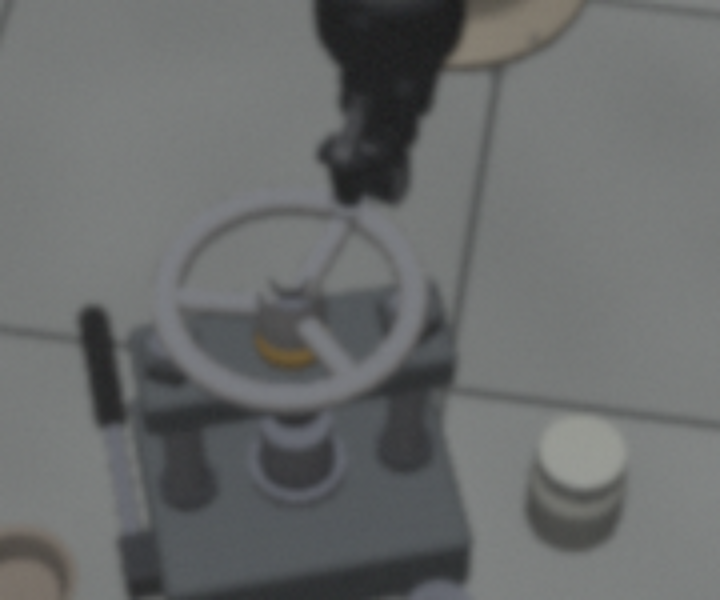

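The wheel has turned: the spoke that carries the handle now points back towards about (350,220), with the fingers behind the handle. The force is about 3 N, so I'll carry on.

```bash
python3 -m crank '[[0,-1,-0.1,-8,0,0,0],[-0.1,-2,-0.25,-16,0,0,0],[-0.1,-3,-0.25,-24,0,0,0],[-0.1,-4,-0.1,-32,0,0,0],[-0.1,-5,0.2,-40,0,0,0]]'
python3 - <<'E'
from h import *
plan([(204+8*k,1,0,.2635) for k in (1,2,3,4,5)])
E
```

```text
clock: 7.58
position: [0.4319, -0.0326, 0.2629]
ee_rot: [0.69, -0.147, 0.693, 0.15]
contact_force: [-2.0, 3.9, 0.9]
width: 0.0
q6 -0.66 t 7.575 [ 0.4319 -0.0326  0.2629] F [-2.   3.9  0.9]
(212, 1, 0, 0.2635) [-0.06, -1.04, -0.14, -7.8, -0.16, -0.3]
(220, 1, 0, 0.2635) [-0.07, -2.03, -0.27, -15.8, -0.13, -0.31]
(228, 1, 0, 0.2635) [-0.07, -3.03, -0.26, -23.8, -0.11, -0.32]
(236, 1, 0, 0.2635) [-0.08, -4.03, -0.1, -31.8, -0.09, -0.33]
(244, 1, 0, 0.2635) [-0.08, -4.99, 0.19, -39.8, -0.07, -0.34]
```

```bash
python3 -m crank '[[0,-1,-0.15,-8,0,0,0],[-0.1,-2,-0.25,-16,0,0,0],[-0.1,-3,-0.25,-24,0,0,0],[-0.1,-4,-0.1,-32,0,0,0],[-0.1,-5,0.2,-40,0,0,0]]'
python3 - <<'E'
from h import *
plan([(244+8*k,1,0,.264) for k in (1,2,3,4,5)])
E
```

```text
clock: 8.2
position: [0.4534, -0.0778, 0.2636]
ee_rot: [0.597, -0.374, 0.601, 0.378]
contact_force: [-4.0, 1.5, 1.1]
width: -0.0002
q6 -1.44 t 8.2 [ 0.4534 -0.0778  0.2636] F [-4.   1.5  1.1]
(252, 1, 0, 0.264) [-0.05, -1.01, -0.19, -7.8, -0.02, -0.44]
(260, 1, 0, 0.264) [-0.06, -2.0, -0.32, -15.8, 0.01, -0.44]
(268, 1, 0, 0.264) [-0.07, -3.01, -0.31, -23.8, 0.04, -0.44]
(276, 1, 0, 0.264) [-0.07, -4.0, -0.15, -31.8, 0.07, -0.44]
(284, 1, 0, 0.264) [-0.08, -4.96, 0.14, -39.8, 0.1, -0.44]
```

```bash
python3 -m crank '[[0,-1,-0.2,-8,0,0,0],[0,-2,-0.3,-16,0,0,0],[-0.1,-3,-0.3,-24,0,0,0],[-0.1,-4,-0.15,-32,0,0,-0],[-0.1,-5,0.15,-40,0,0,0]]'
python3 - <<'E'
from h import *
plan([(284,1,.03,.264),(284,1,.03,.335),(284,1,.03,.345)])
st=manip.get_state();print(st['qpos'])
E
```

```text
clock: 8.82
position: [0.499, -0.0992, 0.2643]
ee_rot: [0.433, -0.556, 0.436, 0.56]
contact_force: [-4.4, -0.2, -0.1]
width: -0.0001
q6 -2.15 t 8.825 [ 0.499  -0.0992  0.2643] F [-4.4 -0.2 -0.1]
(284, 1, 0.03, 0.264) [0.05, 3.01, 0.12, 0.18, 0.14, -0.45]
(284, 1, 0.03, 0.335) [-7.05, 3.06, 0.14, 0.18, 0.14, -0.45]
(284, 1, 0.03, 0.345) [-8.05, 3.07, 0.14, 0.18, 0.14, -0.45]
[-0.33152487  0.16229344  1.57529508 -0.00220103  1.41186038 -2.14951421]
```

```bash
python3 -m crank '[[0,3,0,0,0,0,0],[-3,3,0,0,0,0,0],[-8,3,0,0,0,0,0],[-8,3,0,10,0,0,0],[-8,3,0,20,0,0,0]]'
python3 -m crank '[[0,0,0,10,0,0,0],[0,0,0,20,0,0,0],[0,0,0,30,0,0,0],[0,0,0,40,0,0,0],[0,0,0,50,0,0,0]]'
python3 -m crank '[[0,0,0,10,0,0,0],[0,0,0,20,0,0,0],[0,0,0,30,0,0,0],[0,0,0,40,0,0,0],[0,0,0,50,0,0,0]]'
python3 -m crank '[[0,0,0,10,0,0,0],[0,0,0,20,0,0,0],[0,0,0,30,0,0,0],[0,0,0,40,0,0,0],[0,0,0,50,0,0,0]]'
python3 - <<'E'
from h import *
plan([(284,2,.02,.345),(284,2,.02,.264),(284,2,.0,.264)])
grab('scene','s7.png');cv2.imwrite('pics/s7c.png',cv2.resize(cv2.imread('pics/s7.png')[70:220,180:360],None,fx=4,fy=4))
grab('top','t7.png')
E
```

```text
clock: 9.45
position: [0.4721, -0.1064, 0.3459]
ee_rot: [0.527, -0.471, 0.527, 0.472]
contact_force: [0.1, -0.4, -1.1]
width: -0.0001
clock: 10.07
position: [0.4718, -0.1062, 0.345]
ee_rot: [0.676, -0.204, 0.678, 0.205]
contact_force: [0.1, 0.2, -0.0]
width: -0.0002
clock: 10.7
position: [0.4718, -0.1062, 0.345]
ee_rot: [0.699, 0.101, 0.701, -0.101]
contact_force: [0.2, -0.6, -0.4]
width: 0.0003
clock: 11.32
position: [0.4718, -0.1063, 0.345]
ee_rot: [0.591, 0.387, 0.593, -0.388]
contact_force: [-0.5, -0.2, -0.1]
width: -0.0001
q6 0.79 t 11.325 [ 0.4718 -0.1063  0.345 ] F [-0.5 -0.2 -0.1]
(284, 2, 0.02, 0.345) [-0.0, 0.81, -0.0, 9.6, -0.09, 0.15]
(284, 2, 0.02, 0.264) [8.1, 0.83, 0.01, 9.6, -0.09, 0.15]
(284, 2, 0.0, 0.264) [8.09, 2.8, 0.35, 9.6, -0.09, 0.15]
```

View pics/s7c.png

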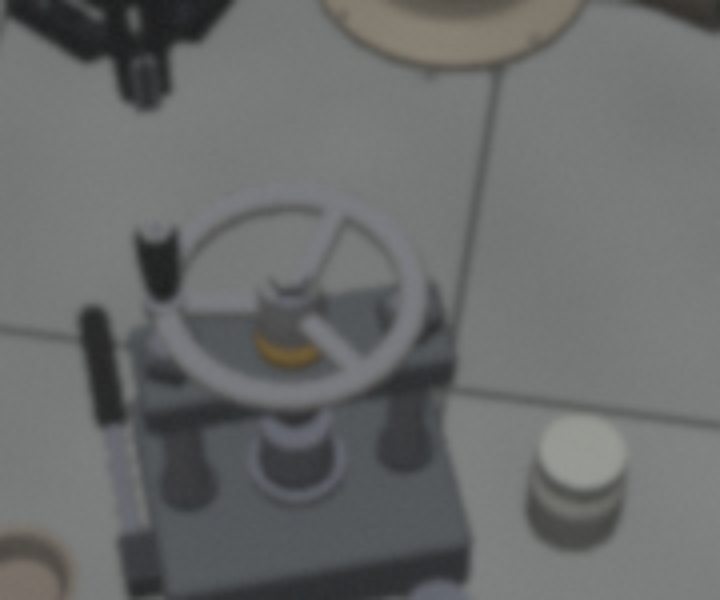

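The handle now stands on the wheel's -y side at (158,265), and the fingers are clear. For the second stroke I'll rotate, go down behind it and push with the other finger face.

```bash
python3 -m crank '[[0,0.8,0,9.6,0,0,0],[4,0.8,0,9.6,0,0,0],[8.1,0.8,0,9.6,0,0,0],[8.1,1.8,0.2,9.6,0,0,0],[8.1,2.5,0.3,9.6,0,0,0]]'
python3 - <<'E'
from h import *
plan([(284,2,0,.264)]+[(284+8*k,2,0,.2645) for k in (1,2,3,4)])
E
```

```text
clock: 12.05
position: [0.4987, -0.0994, 0.2658]
ee_rot: [0.56, 0.433, 0.558, -0.433]
contact_force: [0.1, 0.1, -0.1]
width: -0.0
q6 0.98 t 12.05 [ 0.4987 -0.0994  0.2658] F [ 0.1  0.1 -0.1]
(284, 2, 0, 0.264) [0.18, 0.02, -0.12, 0.5, 0.08, -0.12]
(292, 2, 0, 0.2645) [0.13, 0.99, 0.15, -7.5, 0.08, -0.11]
(300, 2, 0, 0.2645) [0.14, 1.99, 0.28, -15.5, 0.09, -0.1]
(308, 2, 0, 0.2645) [0.14, 2.99, 0.27, -23.5, 0.1, -0.1]
(316, 2, 0, 0.2645) [0.14, 3.98, 0.13, -31.5, 0.11, -0.09]
```

```bash
python3 -m crank '[[0.2,0.5,0,-2,0,0,0],[0.1,1,0.15,-8,0,0,0],[0.1,2,0.3,-16,0,0,0],[0.1,3,0.25,-24,0,0,0],[0.1,4,0.15,-32,0,0,0]]'
python3 - <<'E'
from h import *
plan([(316+8*k,2,0,.265) for k in (1,2,3,4,5)])
E
```

```text
clock: 12.68
position: [0.5365, -0.0918, 0.2647]
ee_rot: [0.658, 0.259, 0.657, -0.261]
contact_force: [-2.9, -2.9, 1.6]
width: -0.0001
q6 0.46 t 12.675 [ 0.5365 -0.0918  0.2647] F [-2.9 -2.9  1.6]
(324, 2, 0, 0.265) [-0.03, 1.12, 0.28, -7.21, 0.12, 0.12]
(332, 2, 0, 0.265) [-0.03, 2.12, 0.42, -15.21, 0.11, 0.12]
(340, 2, 0, 0.265) [-0.04, 3.12, 0.41, -23.21, 0.1, 0.13]
(348, 2, 0, 0.265) [-0.04, 4.12, 0.27, -31.21, 0.1, 0.14]
(356, 2, 0, 0.265) [-0.04, 5.08, -0.01, -39.21, 0.09, 0.15]
```

```bash
python3 -m crank '[[0,1.1,0.25,-7.5,0,0,0],[0,2.1,0.35,-15.5,0,0,0],[0,3.1,0.35,-23.5,0,0,0],[0,4.1,0.2,-31.5,0,0,0],[0,5,0,-39.5,0,0,0]]'
python3 - <<'E'
from h import *
plan([(356+8*k,2,0,.2655) for k in (1,2,3,4,5)])
E
```

```text
clock: 13.3
position: [0.572, -0.0558, 0.2652]
ee_rot: [0.708, 0.022, 0.706, -0.024]
contact_force: [-0.8, -3.9, 2.5]
width: 0.0003
q6 -0.15 t 13.3 [ 0.572  -0.0558  0.2652] F [-0.8 -3.9  2.5]
(364, 2, 0, 0.2655) [-0.03, 1.08, 0.18, -7.71, 0.18, 0.22]
(372, 2, 0, 0.2655) [-0.03, 2.07, 0.31, -15.71, 0.17, 0.23]
(380, 2, 0, 0.2655) [-0.04, 3.08, 0.3, -23.71, 0.15, 0.25]
(388, 2, 0, 0.2655) [-0.04, 4.07, 0.15, -31.71, 0.13, 0.26]
(396, 2, 0, 0.2655) [-0.05, 5.03, -0.14, -39.71, 0.12, 0.27]
```

```bash
python3 -m crank '[[0,1.05,0.2,-8,0,0,0],[0,2.05,0.3,-16,0,0,0],[0,3.05,0.3,-24,0,0,0],[0,4.05,0.15,-32,0,0,0],[0,5,-0.15,-40,0,0,0]]'
python3 - <<'E'
from h import *
plan([(396+6*k,2,0,.266) for k in (1,2,3,4,5,6,7)])
E
```

```text
clock: 13.92
position: [0.5754, -0.0056, 0.2658]
ee_rot: [0.674, -0.222, 0.67, 0.218]
contact_force: [1.8, -3.7, 1.9]
width: 0.0
q6 -0.76 t 13.925 [ 0.5754 -0.0056  0.2658] F [ 1.8 -3.7  1.9]
(402, 2, 0, 0.266) [-0.03, 0.82, 0.08, -5.71, 0.2, 0.41]
(408, 2, 0, 0.266) [-0.03, 1.56, 0.22, -11.71, 0.18, 0.42]
(414, 2, 0, 0.266) [-0.04, 2.31, 0.28, -17.71, 0.15, 0.43]
(420, 2, 0, 0.266) [-0.05, 3.06, 0.25, -23.71, 0.13, 0.43]
(426, 2, 0, 0.266) [-0.05, 3.81, 0.15, -29.71, 0.11, 0.44]
(432, 2, 0, 0.266) [-0.06, 4.54, -0.02, -35.71, 0.09, 0.45]
(438, 2, 0, 0.266) [-0.06, 5.25, -0.28, -41.71, 0.06, 0.46]
```

```bash
python3 -m crank '[[0,0.8,0.1,-6,0,0,0],[0,1.55,0.2,-12,0,0,0],[0,2.3,0.25,-18,0,0,0],[0,3,0.25,-24,0,0,0],[0,3.8,0.15,-30,0,0,0]]'
python3 - <<'E'
from h import *
plan([(426+4*k,2,0,.266) for k in (1,2,3,4)])
E
```

```text
clock: 14.55
position: [0.5551, 0.0267, 0.2661]
ee_rot: [0.595, -0.389, 0.59, 0.384]
contact_force: [2.9, -1.9, 3.6]
width: 0.0003
q6 -1.23 t 14.55 [0.5551 0.0267 0.2661] F [ 2.9 -1.9  3.6]
(430, 2, 0, 0.266) [0.01, 0.54, 0.06, -3.77, 0.1, 0.53]
(434, 2, 0, 0.266) [0.01, 1.03, 0.17, -7.77, 0.08, 0.54]
(438, 2, 0, 0.266) [0.0, 1.53, 0.25, -11.77, 0.06, 0.54]
(442, 2, 0, 0.266) [-0.0, 2.03, 0.3, -15.77, 0.04, 0.54]
```

```bash
python3 -m crank '[[0,0.5,0.05,-4,0,0,0],[0,1,0.15,-8,0,0,0],[0,1.4,0.2,-12,0,0,0],[0,1.7,0.25,-16,0,0,0],[0,1.7,0.25,-17.8,0,0,0]]'
python3 - <<'E'
from h import *
plan([(444,2,0,.266),(444,2,.03,.266),(444,2,.03,.361)])
E
```

```text
clock: 15.18
position: [0.5398, 0.0364, 0.2657]
ee_rot: [0.528, -0.474, 0.524, 0.471]
contact_force: [3.3, -1.1, 2.2]
width: 0.0
q6 -1.53 t 15.175 [0.5398 0.0364 0.2657] F [ 3.3 -1.1  2.2]
(444, 2, 0, 0.266) [-0.04, 0.45, 0.18, -0.13, 0.02, 0.43]
(444, 2, 0.03, 0.266) [-0.01, -2.55, 0.18, -0.13, 0.02, 0.43]
(444, 2, 0.03, 0.361) [-9.51, -2.62, 0.19, -0.13, 0.02, 0.43]
```

```bash
python3 -m crank '[[0,0.2,0.1,0,0,0,0],[0,0.35,0.2,0,0,0,0],[0,0.35,0.2,0,0,0,0]]'
python3 -m crank '[[0,-1.5,0,0,0,0,0],[0,-3,0,0,0,0,0],[-5,-3,0,0,0,0,0],[-9.5,-3,0,0,0,0,0]]'
python3 - <<'E'
from h import *
st=manip.get_state();print(row([.4498,.0849,.3618],-5.9),row([.4498,.0849,.3618],174),st['qpos'])
E
```

```text
clock: 15.55
position: [0.5338, 0.0389, 0.2633]
ee_rot: [0.527, -0.472, 0.526, 0.472]
contact_force: [3.7, -1.0, 2.9]
width: 0.0005
clock: 16.05
position: [0.5641, 0.0354, 0.3582]
ee_rot: [0.526, -0.471, 0.527, 0.473]
contact_force: [-0.1, 0.4, -0.2]
width: 0.0002
[-3.2000e-01  1.1900e+01  3.6800e+00  1.7964e+02 -3.0000e-01  1.0000e-02] [-3.20e-01  1.19e+01  3.68e+00 -2.60e-01 -1.00e-02 -1.90e-01] [-6.04983300e-02  2.20442798e-01  1.27512527e+00  1.29043934e-05
  1.64940347e+00 -1.52195992e+00]
```

```bash
python3 -m crank '[[0,0,0,10,0,0,0],[0,0,0,20,0,0,0],[0,0,0,30,0,0,0],[0,0,0,40,0,0,0],[0,0,0,50,0,0,0]]'
python3 -m crank '[[0,0,0,10,0,0,0],[0,0,0,20,0,0,0],[0,0,0,30,0,0,0],[0,0,0,40,0,0,0],[0,0,0,50,0,0,0]]'
python3 -m crank '[[0,0,0,10,0,0,0],[0,0,0,20,0,0,0],[0,0,0,30,0,0,0],[0,0,0,40,0,0,0],[0,0,0,50,0,0,0]]'
python3 - <<'E'
from h import *
print(row([.4498,.0849,.3618],-5.9))
E
```

```text
clock: 16.68
position: [0.564, 0.0354, 0.3573]
ee_rot: [0.676, -0.203, 0.678, 0.204]
contact_force: [0.2, 0.3, 0.2]
width: -0.0002
clock: 17.3
position: [0.564, 0.0354, 0.3573]
ee_rot: [0.699, 0.102, 0.701, -0.102]
contact_force: [-0.1, -0.2, 0.5]
width: 0.0004
clock: 17.92
position: [0.564, 0.0354, 0.3573]
ee_rot: [0.59, 0.388, 0.592, -0.389]
contact_force: [-1.0, 0.5, -0.0]
width: -0.0003
[-0.42 -8.51 -9.08 29.31 -0.03  0.15]
```

```bash
python3 -m crank '[[-0.4,-2.5,-2.6,10,0,0,0],[-0.4,-5,-5.2,20,0,0,0],[-0.4,-7.5,-8,29.3,0,0,0],[-0.4,-8.5,-9.1,29.3,0,0,0],[-0.4,-8.5,-9.1,29.3,0,0,0]]'
python3 - <<'E'
from h import *
import fit2
st=manip.get_state();print(st['position'],st['ee_rot'],st['clock'])
grab('wrist','w8.png');fit2.go('w4',.302);fit2.go('w8',.307)
E
```

```text
clock: 18.55
position: [0.4493, 0.0847, 0.3623]
ee_rot: [0.476, 0.523, 0.476, -0.523]
contact_force: [0.7, 0.1, -0.4]
width: -0.0
[0.4493479  0.08468284 0.36234393] [ 0.47610389  0.52298396  0.47572996 -0.52296641] 18.55
w4 axis [ 0.50432353 -0.02423663] rim 0.24505709981888066 top 0.3006960961849211 466
[0.5118924  0.04273891] 83.5523820986204 0.06740186253090268
[0.511129   0.04052268] 84.0008760067727 0.06511591874285624
w8 axis [ 0.5043214  -0.02417984] rim 0.2500515373920035 top 0.3061049392136853 468
[0.51157241 0.0428338 ] 83.82450766127091 0.06740477952284905
[0.51054545 0.04063089] 84.51446370461422 0.06510890009056455
```

View pics/w8c.png

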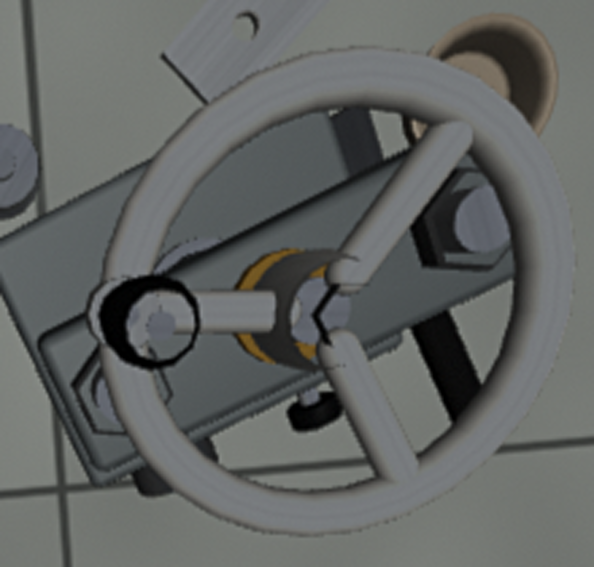

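In the repeated reference view the handle's direction differs from the start by only about 0.3–0.5°, and the rim is 5.0 mm higher, so that is one full turn. I'll stand clear and check the bystanders.

```bash
python3 -m crank '[[-5,0,0,0,0,0,0],[-9,0,-3,0,0,0,0],[-9,-4,-8,0,0,0,0],[-9,-8,-13,0,0,0,0],[-9,-9,-16,0,0,0,0]]'
python3 -m crank '[[0,0,0,0,0,0,0],[0,0,0,0,0,0,0]]'
python3 - <<'E'
from h import *
import fit
for n in('top','scene'):
    im=grab(n,n+'9.png'); a=np.load(n+'1.npz')['color']
    try: print(n,*fit.fit(np.load(n+'9.npz')))
    except Exception as e: print(e)
    d=cv2.GaussianBlur(cv2.absdiff(a,im['color']).max(2),(5,5),0)
    cv2.imwrite('pics/%s9d.png'%n,np.hstack([cv2.resize(im['color'][120:280,200:420],None,fx=1.8,fy=1.8),cv2.cvtColor(cv2.resize(d[120:280,200:420]*4,None,fx=1.8,fy=1.8),8)]) )
st=manip.get_state();print(st['position'],st['clock'],st['contact_force'])
E
```

```text
clock: 19.23
position: [0.3749, 0.2544, 0.4525]
ee_rot: [0.476, 0.523, 0.476, -0.523]
contact_force: [0.7, -0.7, -0.3]
width: 0.0
clock: 19.48
position: [0.3763, 0.2521, 0.4518]
ee_rot: [-0.475, -0.523, -0.475, 0.524]
contact_force: [-0.2, -0.5, 0.1]
width: -0.0001
top [ 0.50490856 -0.02699937] 0.24870709400690338 66 0.3039427925309503 [0.51080192 0.04052857] [0.51114002 0.04042293] 84.71948060317223 0.067709661873505
scene [ 0.5093985  -0.02653911] 0.2460716596492626 71 0.30059700237393006 [0.51690927 0.04025987] [0.51822236 0.04053646] 82.5057198824982 0.0676534768723812
[0.37612716 0.2516432  0.45197341] 19.575 [-0.06149867 -0.00407503 -0.25271926]
```

View pics/top9d.png

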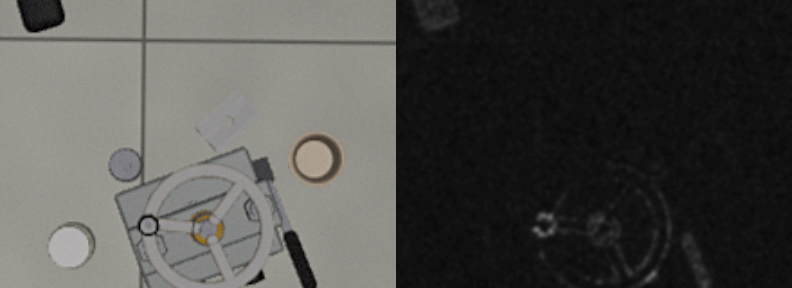

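View pics/scene9.png

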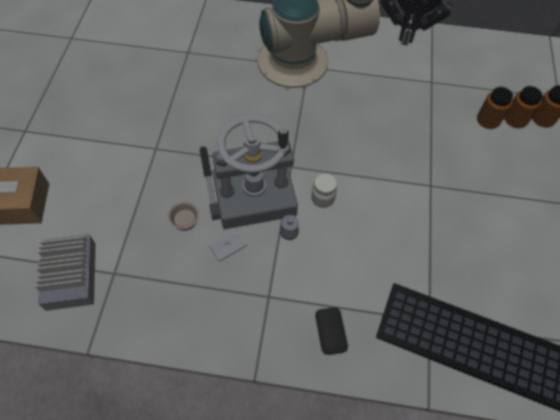

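The difference picture changes only at the wheel, which is 5 mm higher. The bystanders haven't moved, the handle is back at (148,225) in the top crop, and the arm is clear.

```bash
python3 -c "
from rig import manip
print(manip.sign_off())"
```

```text
the job is handed in; nothing more can be done
None
```

I pushed the hand wheel through one full anticlockwise turn with the shut fingers, never gripping the handle. It took two strokes: I lifted clear at about 200°, turned the tool round, and finished with the other finger face. The job was handed in at about 19.6 s with the arm well away from the press.

- **Handle position:** in the repeated wrist view the handle is 0.3–0.5° past its starting direction. The fixed cameras disagree slightly, at +0.9° from the top view and -0.4° from the scene view, which I put down to their coarser resolution.
- **Wheel height:** the rim rose 5.0 mm in the wrist view and 4.7–4.9 mm in the fixed cameras, as expected for one turn.
- **Forces:** the pushing force read about 3–5 N at the end of each move.
- **Bystanders:** the before-and-after top pictures differ only at the wheel, so the jar, mortar, spare die and disc holder did not move.

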